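Set a plate over the edge of the filing board

ROBOT

A 6-joint arm with a two-finger parallel gripper is mounted at the origin on a cart in front of the work surface, level with it; the furniture and walls round the work are solid. World frame = base frame: x ahead of the robot, y to its left, z up, the work surface at z = 0. Lengths are in m, angles in degrees, forces in N, time in s.
With the tool pointing down it reaches from about 0.4 to 0.825 m from the base axis. Payload 7 kg.
Tool frame: the origin (TCP) lies on the centre line of the jaws, within the pads' length; the fingertips stand 22 mm ahead of it and the grasp point (between the pads) lies 3 mm ahead of it; z points along the fingers, y is the line along which they close (so a half turn about z gives the same grasp; the last joint's range is limited). The gripper opens to 88 mm and grips with 3 to 60 N. Pads are 19 mm wide; open, the fingers measure 130 mm over their backs; the gripper's body (78 mm by 193 mm) begins 47 mm behind the grasp point.
Start: joints at [89.387, 20.546, 0.682, 0, -70.136, -16.507], TCP at [0.199, 0.645, 0.249] pointing down, gripper open.
Joint ranges: [-176.03, 176.03], [-82.01, 121.73], [-58.28, 71.71], [-173.87, 95.51], [-174.79, -0.11], [-173.66, 173.66]. Speed limits (degrees/s): [136.94, 136.94, 172.46, 180, 180, 180].

INTERFACE

Orientations are given as [roll, pitch, yaw] about the fixed x, y, z axes, in that order (R = Rz(yaw) Ry(pitch) Rx(roll)).
In Python, from plant import get_state, cams, r gives the robot as it stands.
- The arm moves only by the tool apply_moves, never from a script. Its argument "targets" is a list of rows, each an object with "dp": the shift along the world's x, y, z in m, a list of three; "yaw": the turn about the world's z in degrees. In form: [{"dp": [x, y, z], "yaw": yaw}, ...]. A call has 1 to 20 rows; each row is the pose to reach, as a shift and turn from the pose commanded when the call began; what a row does not reach only later rows make up. A row lasts 1/12 s, in which the tool goes at most 41.7 mm and 7.16 degrees, less where a joint would pass 70% of its speed; a pose out of reach is approached as far as the arm can. A call with a gripper value outside its range is refused whole. "grip" is the gripper command: -1 is fully open, 1 is shut, values between are in proportion, set as the call begins (left out, the last holds). The fingers move at their own pace and stop on an object; "squeeze" is the grip in N (left out, the last holds). Time passes only in rows, so rows that repeat a pose let the fingers close. It gives the time, the measured TCP pose, the force, the opening and the grip force at its end, in the units of the state.
- get_state(): the state, without advancing time (a new reading comes with each control period).
- cams.capture(name): name is "side" or "top"; returns a dict with "image" (384x512x3 uint8, red, green, blue), "range_z" (384x512 float32, m along the optical axis (not along the pixel's ray), 0 where there is no reading), "fx", "fy", "cx", "cy" (pixels), "R" (3x3) and "t" (3): a world point X has camera coordinates R X + t. Camera axes: x right, y down, z forward; pixel columns grow to the right and rows downward; lengths in m; the calibration is good to about 2 mm. A picture is of the moment at which its call begins.
- r.close_job(): hands the job in; it is judged then, once.
The state is a dict: "time_s": time; "joints": joint angles; "qd": joint speeds; "joint_torque": joint torques, N m; "tcp_pos": TCP position; "eef_rot": TCP orientation; "contact_force": force on the tool from outside, world axes, zero at the start; "moment": the same for the moment, N m; "gripper_width": finger opening in m; "gripper_force": force on a finger pad.
Only numpy, scipy, OpenCV 4.12 (cv2) and the standard library are available. Lean on these libraries where they do the work, as an engineer would, in place of code of your own. Each camera call takes 0.05 s, during which the arm holds its last target. There are 200 camera calls.

TASK

Get the aluminium plate ready for filing by pushing it with the fingertips: square it up flat against the fence of the filing board, and slide it out over the board's front edge until the black line on the plate lies right above that edge, so that 30 mm overhangs. Push it only, never pick it up or tip it, and leave the wax and the other things where they are.

Things in the scene. Friction and masses are not known exactly. Their poses are not given: they have to be found in the camera images.
- filing_board: wooden board fixed to the bench, 170 (x) by 260 (y) mm, its flat top 36 mm above the bench; origin on the bench under its centre, upright, turned only about the vertical. Its front edge, towards the robot, is at its x = -85 mm. A dark wooden fence 15 mm wide, with three screws, runs along the whole left (+y) side and stands 14 mm above the top; its inner face is at the board's y = +115 mm
- board_edge (a point): point on the board's front top edge (board x = -85, y = +65, z = 36 mm), where the middle of the plate's line belongs; axes as the board's
- plate: loose flat aluminium plate, 120 (x) by 100 (y) by 6 mm, about 0.2 kg (varies from 0.14 to 0.28), lying on the filing board's top and too wide to grip; origin at the centre of its underside. A black line 3 mm wide crosses it, its middle 30 mm from its front (-x) end; plate x and y point nearly as the board's. When finished its origin is at board x = -55, y = +65, z = 36 mm, unturned
- plate_line (a point): middle of the black line on the plate's top face (plate x = -30, y = 0, z = 6 mm)
- beeswax: yellow wax block 34 x 48 x 22 mm at the front right corner of the filing board's top; origin under its centre; to be left alone
- masking_tape: roll of tape, 98 mm across, 19 mm high, on the bench at the left; origin under its centre; to be left alone
- round_tin: round tin, 66 mm across, 29 mm high, on the bench at the left; origin under its centre; to be left alone
- side_cutters: black-handled cutters, 99 x 59 x 12 mm, on the bench at the right; to be left alone
- round_pliers: blue-handled pliers, 120 x 55 x 12 mm, on the bench at the right; to be left alone
- bead_jar_amber: jar of amber beads, 57 mm across, 76 mm high, on the bench at the right; origin under its centre; to be left alone
- bead_tube: small yellow bead tube, 78 x 32 x 17 mm, on the bench to the right of the filing board; to be left alone
There are look-alikes about, which are no part of the job. What is shaped like the plate but pink is not meant.

How it is judged (in metres and radians):
At the end, for the whole second after the job is handed in: The plate lies flat and still on the filing board, its black line within 5 mm of being above the front edge (25 to 35 mm overhangs), its left side along the fence (gap at most 4 mm, angle within 0.05 rad) (x of plate_line in the frame of board_edge between -0.005 and 0.005 m and y of plate in the frame of filing_board between 0.061 and 0.068 m and angle between the x axis of plate and the x axis of filing_board, either way round below 0.05 rad and angle between plate's own z axis and vertical below 0.04 rad and height (world z) of plate between 0.033 and 0.039 m and linear speed of plate below 0.01 m/s); the robot touches nothing.
It fails at once if the plate is lifted off the board (height (world z) of plate above 0.046 m).
It fails at once if the plate is tipped (angle between plate's own z axis and vertical above 0.15 rad).
It fails at once if the wax or another thing on the bench is displaced by more than 15 mm (distance of any of beeswax, masking_tape, round_tin, side_cutters, round_pliers, bead_jar_amber, bead_tube from where it was at the start of the episode above 0.015 m).
It also fails if it takes over 54 s, if anything falls off the work surface, if the arm or the gripper's body presses on something with over 40 N, if the wrist force passes 120 N, or if a joint passes its speed limit or range.

## Working session

There is one attempt and no reset: what is moved stays moved. The work goes in short steps, Python scripts to look and compute and a tool call to move; the robot and the scene stay as the last step left them, time stands still between calls to the robot, and variables do not carry over. Pictures are saved under pics/ and viewed, at most 10 in all, crops included, and the job is handed in when it is done.

Besides the shell and the picture viewer there is one more tool, called after "Call:" by a JSON object that holds its "op" and its "data", one argument or row to a line. apply_moves: Moves the arm, as the interface text tells. Its arguments: {"type":"object","properties":{"targets":{"type":"array","items":{"type":"object","properties":{"dp":{"type":"array","items":{"type":"number"}},"yaw":{"type":"number"}}}},"grip":{"type":"number"},"squeeze":{"type":"number"}},"required":["targets"]}

```bash
mkdir -p pics; ls
cat > h.py <<'E'
import numpy as np, cv2
from plant import get_state, cams, r
def cap(n):
    c=cams.capture(n); return c
def ray(c,u,v,z):
    R=np.array(c["R"]);t=np.array(c["t"]);d=R.T@np.array([(u-c["cx"])/c["fx"],(v-c["cy"])/c["fy"],1.]);o=-R.T@t
    return o+d*(z-o[2])/d[2]
def save(c,n,k=1):
    cv2.imwrite("pics/"+n,cv2.resize(c["image"][:,:,::-1],None,fx=k,fy=k,interpolation=cv2.INTER_CUBIC))
E
python3 - <<'E'
from h import *
s=get_state();print(s)
for n in("top","side"):
    c=cap(n);save(c,n+"0.png",1.5);np.save(n+"0.npy",c,allow_pickle=True);print(n,c["fx"],c["R"],c["t"])
E
```

```text
pics
{'time_s': 0.0, 'joints': array([ 8.93868405e+01,  2.05905760e+01,  6.33606392e-01, -2.27732636e-02,
       -7.01366810e+01, -1.65094345e+01]), 'qd': array([ 0.07375673,  0.00736417,  0.02323574, -0.0162899 , -0.00658239,
       -0.00625574]), 'joint_torque': array([ 7.88056550e-04, -5.82728219e+01,  2.93041205e+01,  6.99707374e+00,
        6.96711868e-03, -1.66646969e-04]), 'tcp_pos': array([0.19857684, 0.64463966, 0.24762275]), 'eef_rot': array([ 1.79904126e+02, -6.09018987e-03, -1.71303443e+01]), 'contact_force': array([-0.12580094,  0.29352791, -1.14385821]), 'moment': array([ 0.00658182,  0.0780325 , -0.01206836]), 'gripper_force': 0.0, 'gripper_width': 0.08796281000494117}
top 492.74175037836335 [[-0.38733448 -0.92193785 -0.00161121]
 [-0.89263626  0.37545994 -0.2494601 ]
 [ 0.23059165 -0.09518627 -0.96838374]] [0.12035183 0.50868367 1.60991266]
side 402.77573310812676 [[ 0.98013396 -0.19753501 -0.01781436]
 [-0.09037456 -0.36485264 -0.92666876]
 [ 0.1765499   0.90986948 -0.3754566 ]] [-0.50370359  0.074626    1.29559065]
```

View pics/top0.png

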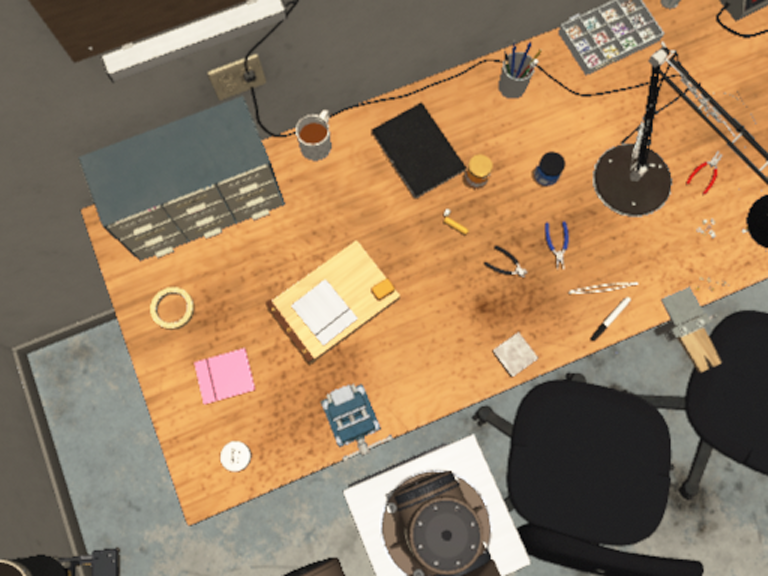

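View pics/side0.png

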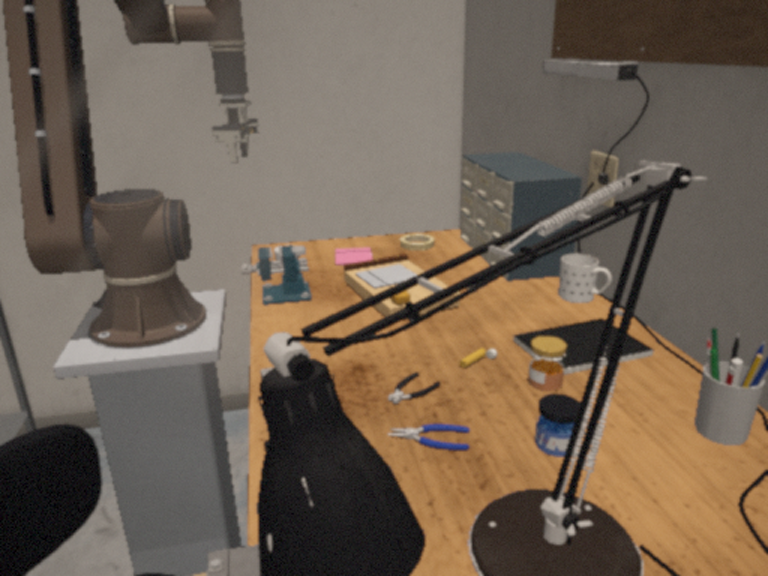

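The candidates at 1.5x scale are the grey-white plate with a black line on the board at about (323,312) and a pink look-alike on the bench at about (225,375). The aluminium one lying on the board fits the description. I'll confirm that in a crop.

Run:
```python
from h import *
c=np.load("top0.npy",allow_pickle=True).item()
im=c["image"];x0,y0=165,150
cv2.imwrite("pics/crop.png",cv2.resize(im[y0:y0+100,x0:x0+120,::-1],None,fx=6,fy=6,interpolation=cv2.INTER_CUBIC))
hsv=cv2.cvtColor(im,cv2.COLOR_RGB2HSV)
m=((hsv[...,1]<60)&(hsv[...,2]>130)).astype(np.uint8); m[:150]=0;m[250:]=0;m[:,:165]=0;m[:,290:]=0
m=cv2.morphologyEx(m,cv2.MORPH_CLOSE,np.ones((5,5),np.uint8))
ct=max(cv2.findContours(m,0,2)[0],key=cv2.contourArea)
b=cv2.boxPoints(cv2.minAreaRect(ct));print("plate px",b)
P=np.array([ray(c,u,v,.042)[:2] for u,v in ct[:,0]],np.float32)
print(cv2.minAreaRect(P), cv2.boxPoints(cv2.minAreaRect(P)))
# depth sanity
for u,v in((215,205),(240,190)):print(c["range_z"][v,u], ray(c,u,v,.042))
# top board by hue: lighter than bench
print(hsv[185,240],hsv[225,240],hsv[172,225],hsv[220,215])
```

```text
plate px [[193.41464 203.26828]
 [216.46341 184.82925]
 [238.02438 211.78049]
 [214.97562 230.21951]]
((0.530244767665863, 0.04590325802564621), (0.12108995765447617, 0.10062287747859955), 16.149648666381836) [[ 0.458095    0.07738893]
 [ 0.48608297 -0.01926323]
 [ 0.6023945   0.01441759]
 [ 0.57440656  0.11106974]]
1.6881113 [0.53899502 0.04474323 0.042     ]
1.7058926 [ 0.55498549 -0.05456802  0.042     ]
[ 23 101 252] [ 15 152 230] [ 23 101 253] [ 21  14 236]
```

View pics/crop.png

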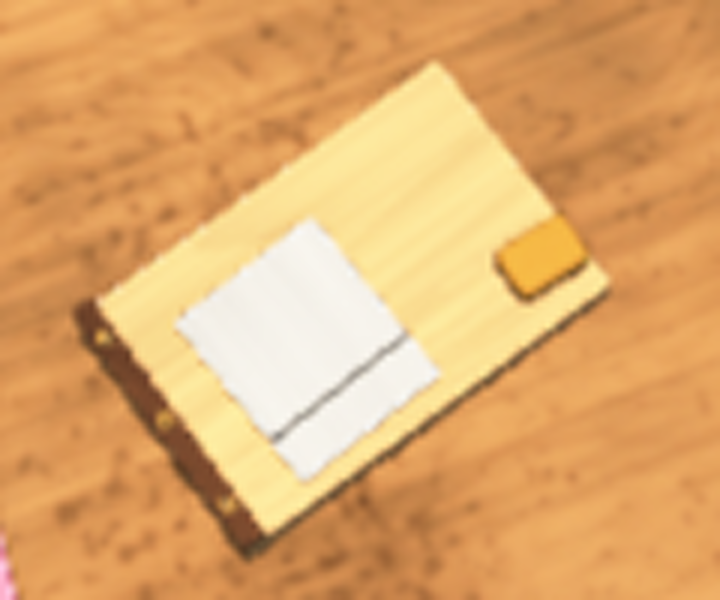

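The crop shows the grey-white plate with its black line near the front end. The board's front edge runs from crop (255,550) to (610,285), the fence is at lower left, and the wax is at (540,255). Next I'll fit the board.

```bash
cat >> h.py <<'E'
def fit(c):
    im=c["image"];hsv=cv2.cvtColor(im,cv2.COLOR_RGB2HSV).astype(int)
    W=np.zeros(im.shape[:2],bool);W[150:250,165:290]=1
    pl=(hsv[...,1]<60)&(hsv[...,2]>130)&W
    bd=((hsv[...,0]>=20)&(hsv[...,0]<=29)&(hsv[...,1]<150)&(hsv[...,2]>215)&W)
    out=[]
    for m,z in((pl,.042),(bd|pl,.036)):
        m=cv2.morphologyEx(m.astype(np.uint8),cv2.MORPH_CLOSE,np.ones((5,5),np.uint8))
        m=cv2.morphologyEx(m,cv2.MORPH_OPEN,np.ones((3,3),np.uint8))
        ct=max(cv2.findContours(m,0,2)[0],key=cv2.contourArea)
        P=np.array([ray(c,u,v,z)[:2] for u,v in ct[:,0]],np.float32)
        out.append((ct[:,0],P))
    return out
E
python3 - <<'E'
from h import *
c=np.load("top0.npy",allow_pickle=True).item()
print("cam",-np.array(c["R"]).T@c["t"])
(pp,P),(bp,B)=fit(c)
print(cv2.minAreaRect(P));r_=cv2.minAreaRect(B);print(r_);print(cv2.boxPoints(r_))
# edges: hull approx
q=cv2.approxPolyDP(bp.reshape(-1,1,2),4,True)[:,0];print(q.tolist())
for u,v in q: print(ray(c,u,v,.036)[:2])
# fence: dark brown
hsv=cv2.cvtColor(c["image"],cv2.COLOR_RGB2HSV)
m=np.zeros(hsv.shape[:2],np.uint8);m[195:245,172:212]=(hsv[195:245,172:212,2]<130)
ct=max(cv2.findContours(m,0,2)[0],key=cv2.contourArea)
F=np.array([ray(c,u,v,.05)[:2] for u,v in ct[:,0]],np.float32);r_=cv2.minAreaRect(F);print("fence",r_,cv2.boxPoints(r_))
E
```

```text
cam [0.12945348 0.07320816 1.68610343]
((0.530244767665863, 0.04590325802564621), (0.12108995765447617, 0.10062287747859955), 16.149648666381836)
((0.5511716604232788, 0.008174628019332886), (0.1676928550004959, 0.24242141842842102), 14.170434951782227)
[[ 0.4402033   0.10517091]
 [ 0.49954975 -0.12987407]
 [ 0.66214    -0.08882165]
 [ 0.6027936   0.14622332]]
[[238, 161], [183, 199], [209, 237], [264, 198], [248, 198], [255, 183]]
[ 0.65701182 -0.08886171]
[0.60309509 0.1386102 ]
[0.44495596 0.10449299]
[ 0.49796596 -0.12051612]
[ 0.51938534 -0.06959124]
[ 0.5596154  -0.11277435]
fence ((0.514342188835144, 0.13675621151924133), (0.1737566441297531, 0.019783098250627518), 15.999608039855957) [[0.4281028  0.12231826]
 [0.43355566 0.10330149]
 [0.6005816  0.15119416]
 [0.5951287  0.17021093]]
```

```bash
cat > m.py <<'E'
from h import *
X0,Y0,K=160,145,8
def meas(c):
    im=c["image"][Y0:255,X0:295];big=cv2.resize(im,None,fx=K,fy=K,interpolation=cv2.INTER_CUBIC)
    hsv=cv2.cvtColor(big,cv2.COLOR_RGB2HSV).astype(int);H,S,V=hsv[...,0],hsv[...,1],hsv[...,2]
    pl=(S<57)&(V>130); bd=(H>=20)&(H<=29)&(S<128)&(V>200)
    res=[]
    for m,z in((pl,.042),(bd|pl,.036)):
        m=cv2.morphologyEx(m.astype(np.uint8),cv2.MORPH_CLOSE,np.ones((25,25)))
        m=cv2.morphologyEx(m,cv2.MORPH_OPEN,np.ones((13,13)))
        ct=max(cv2.findContours(m,0,cv2.CHAIN_APPROX_NONE)[0],key=cv2.contourArea)[:,0]
        res.append(np.array([ray(c,(u+.5)/K-.5+X0,(v+.5)/K-.5+Y0,z)[:2] for u,v in ct],np.float32))
    return res
def edges(P):
    r_=cv2.minAreaRect(P);(cx,cy),(w,h),a=r_
    if a>45:a-=90;w,h=h,w
    a=np.radians(a);ex=np.array([np.cos(a),np.sin(a)]);ey=np.array([-ex[1],ex[0]])
    L=(P-[cx,cy])@np.array([ex,ey]).T;o={}
    for n,k,s,hw in(("front",0,-1,w/2),("back",0,1,w/2),("right",1,-1,h/2),("left",1,1,h/2)):
        oth=(h if k==0 else w)/2
        sel=(abs(L[:,k]-s*hw)<.006)&(abs(L[:,1-k])<oth-.012)
        d=np.array(cv2.fitLine(P[sel],cv2.DIST_HUBER,0,.001,.001)).ravel()
        dr=d[:2] if k==1 else np.array([d[1],-d[0]])
        if dr[0]<0:dr=-dr
        o[n]=(d[2:],np.degrees(np.arctan2(dr[1],dr[0])))
    return o,(w,h),np.array([cx,cy]),np.degrees(a)
if __name__=="__main__":
    import sys
    c=np.load("top0.npy",allow_pickle=True).item() if len(sys.argv)>1 else cap("top")
    P,B=meas(c)
    po,ps,pc,pa=edges(P);bo,bs,bc,ba=edges(B)
    print("plate",ps,pc,pa,{k:round(float(v[1]),2) for k,v in po.items()})
    print("board",bs,bc,ba,{k:round(float(v[1]),2) for k,v in bo.items()})
    A=np.radians(np.mean([bo[k][1] for k in("front","back","left")]));ex=np.array([np.cos(A),np.sin(A)]);ey=np.array([-ex[1],ex[0]])
    x0=(bo["front"][0]@ex+bo["back"][0]@ex)/2;y0=bo["left"][0]@ey-.115
    print("board yaw",np.degrees(A),"origin",ex*x0+ey*y0,"len",bo["back"][0]@ex-bo["front"][0]@ex)
    for k,e,o in(("front",ex,x0),("back",ex,x0),("left",ey,y0),("right",ey,y0)): print(k,"plate",round(float(po[k][0]@e-o),4),"board",round(float(bo[k][0]@e-o),4))
    print("rel yaw",np.mean([v[1] for v in po.values()])-np.degrees(A),"corners",cv2.boxPoints(cv2.minAreaRect(P)).round(4).tolist())
E
python3 m.py 0
```

```text
plate (0.12172465026378632, 0.10154661536216736) [0.52975607 0.04560187] 16.413394927978516 {'front': 16.36, 'back': 16.53, 'right': 16.13, 'left': 16.46}
board (0.169546976685524, 0.24310164153575897) [0.55096936 0.00853521] 14.152974128723145 {'front': 14.21, 'back': 14.27, 'right': 13.8, 'left': 13.92}
board yaw 14.130411 origin [0.5498715  0.01361249] len 0.16710663
front plate -0.0715 board -0.0836
back plate 0.0481 board 0.0836
left plate 0.0856 board 0.115
right plate -0.0136 board -0.1257
rel yaw 2.2393703 corners [[0.4569999873638153, 0.0771000012755394], [0.48570001125335693, -0.0203000009059906], [0.6025000214576721, 0.014100000262260437], [0.5738000273704529, 0.11150000244379044]]
```

Call:
{"op": "apply_moves", "data": {
  "targets": [
    {"dp": [0.03, -0.025, 0], "yaw": 0},
    {"dp": [0.06, -0.05, 0], "yaw": -5},
    {"dp": [0.09, -0.08, 0], "yaw": -10},
    {"dp": [0.12, -0.11, 0], "yaw": -15},
    {"dp": [0.15, -0.14, 0], "yaw": -20},
    {"dp": [0.17, -0.17, 0], "yaw": -25},
    {"dp": [0.19, -0.2, 0], "yaw": -30},
    {"dp": [0.21, -0.23, 0], "yaw": -35},
    {"dp": [0.23, -0.26, 0], "yaw": -40},
    {"dp": [0.25, -0.3, 0], "yaw": -45},
    {"dp": [0.265, -0.335, 0], "yaw": -50},
    {"dp": [0.28, -0.37, 0], "yaw": -55},
    {"dp": [0.295, -0.405, 0], "yaw": -58.8},
    {"dp": [0.305, -0.44, 0], "yaw": -58.8},
    {"dp": [0.315, -0.475, 0], "yaw": -58.8},
    {"dp": [0.325, -0.51, 0], "yaw": -58.8},
    {"dp": [0.335, -0.55, 0], "yaw": -58.8},
    {"dp": [0.34, -0.59, -0.01], "yaw": -58.8},
    {"dp": [0.345, -0.63, -0.03], "yaw": -58.8},
    {"dp": [0.35, -0.67, -0.05], "yaw": -58.8}
  ],
  "grip": 0.32,
  "squeeze": 20
}}

```text
time_s: 1.77
tcp_pos: [0.5481, -0.0208, 0.2014]
eef_rot: [-179.9, 0.0, -75.9]
contact_force: [0.5, -0.0, 0.1]
gripper_width: 0.0301
gripper_force: 0.0
```

Call:
{"op": "apply_moves", "data": {
  "targets": [
    {"dp": [0, -0.008, -0.03], "yaw": 0},
    {"dp": [0, -0.008, -0.06], "yaw": 0},
    {"dp": [0, -0.008, -0.09], "yaw": 0},
    {"dp": [0, -0.008, -0.115], "yaw": 0},
    {"dp": [0, -0.008, -0.13], "yaw": 0},
    {"dp": [0, -0.008, -0.13], "yaw": 0},
    {"dp": [0, -0.008, -0.13], "yaw": 0},
    {"dp": [0, -0.008, -0.13], "yaw": 0}
  ]
}}

```text
time_s: 2.43
tcp_pos: [0.5487, -0.0268, 0.0725]
eef_rot: [-179.9, -0.0, -75.9]
contact_force: [-0.5, -0.7, -0.6]
gripper_width: 0.0299
gripper_force: 0.0
```

Run:
```python
from h import *
s=get_state();print(s['tcp_pos'],s['contact_force'])
c=cap("top");cv2.imwrite("pics/crop2.png",cv2.resize(c["image"][150:250,165:285,::-1],None,fx=5,fy=5,interpolation=cv2.INTER_CUBIC))
```

```text
[ 0.54867419 -0.02684983  0.07245681] [-0.49113615 -0.66425303 -0.60135794]
```

View pics/crop2.png

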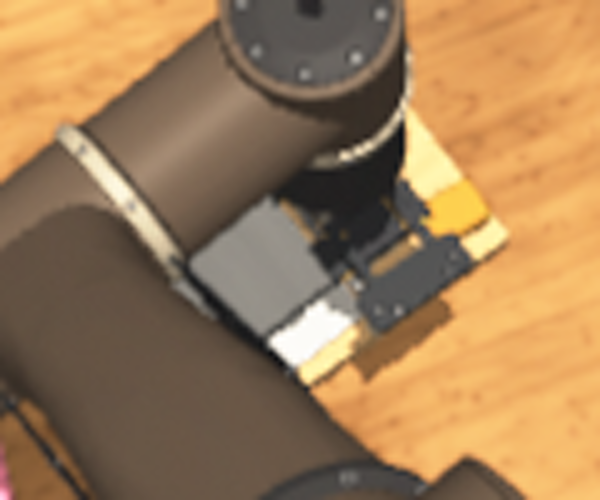

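The gripper is over the board to the right of the plate, and both plate and wax are undisturbed. Next I'll lower to plate height.

Call:
{"op": "apply_moves", "data": {
  "targets": [
    {"dp": [0, 0, -0.006], "yaw": 0},
    {"dp": [0, 0, -0.012], "yaw": 0},
    {"dp": [0, 0, -0.012], "yaw": 0},
    {"dp": [0, 0, -0.012], "yaw": 0},
    {"dp": [0, 0, -0.012], "yaw": 0}
  ]
}}

```text
time_s: 2.9
tcp_pos: [0.548, -0.027, 0.0596]
eef_rot: [-180.0, -0.0, -75.9]
contact_force: [-0.4, -0.3, 0.4]
gripper_width: 0.0297
gripper_force: 0.0
```

Call:
{"op": "apply_moves", "data": {
  "targets": [
    {"dp": [-0.001, 0.0039, 0], "yaw": 0},
    {"dp": [-0.002, 0.0078, 0], "yaw": 0},
    {"dp": [-0.0029, 0.0116, 0], "yaw": 0},
    {"dp": [-0.0036, 0.0145, 0], "yaw": 0},
    {"dp": [-0.0044, 0.0175, 0], "yaw": 0},
    {"dp": [-0.0051, 0.0204, 0], "yaw": 0},
    {"dp": [-0.0058, 0.0233, 0], "yaw": 0},
    {"dp": [-0.0066, 0.0262, 0], "yaw": 0},
    {"dp": [-0.0073, 0.0291, 0], "yaw": 0},
    {"dp": [-0.008, 0.032, 0], "yaw": 0},
    {"dp": [-0.0088, 0.0349, 0], "yaw": 0},
    {"dp": [-0.0093, 0.0369, 0], "yaw": 0},
    {"dp": [-0.0093, 0.0369, 0], "yaw": 0}
  ]
}}

```text
time_s: 3.98
tcp_pos: [0.5386, 0.0104, 0.0596]
eef_rot: [-180.0, 0.0, -75.9]
contact_force: [0.9, -0.3, -0.8]
gripper_width: 0.0297
gripper_force: 0.0
```

Call:
{"op": "apply_moves", "data": {
  "targets": [
    {"dp": [-0.0002, 0.001, 0], "yaw": 0},
    {"dp": [-0.0005, 0.0019, 0], "yaw": 0},
    {"dp": [-0.0007, 0.0029, 0], "yaw": 0},
    {"dp": [-0.001, 0.0039, 0], "yaw": 0},
    {"dp": [-0.0012, 0.0049, 0], "yaw": 0},
    {"dp": [-0.0015, 0.0058, 0], "yaw": 0},
    {"dp": [-0.0015, 0.0058, 0], "yaw": 0}
  ]
}}

```text
time_s: 4.57
tcp_pos: [0.5371, 0.0158, 0.0595]
eef_rot: [-180.0, 0.0, -75.9]
contact_force: [0.8, -0.5, -0.1]
gripper_width: 0.03
gripper_force: 0.4
```

Call:
{"op": "apply_moves", "data": {
  "targets": [
    {"dp": [-0.0002, 0.001, 0], "yaw": 0},
    {"dp": [-0.0005, 0.0019, 0], "yaw": 0},
    {"dp": [-0.0007, 0.0029, 0], "yaw": 0},
    {"dp": [-0.0007, 0.0029, 0], "yaw": 0}
  ]
}}

```text
time_s: 4.9
tcp_pos: [0.5366, 0.0185, 0.0596]
eef_rot: [-180.0, -0.0, -75.9]
contact_force: [1.1, -2.9, -1.4]
gripper_width: 0.0298
gripper_force: 1.5
```

Run:
```python
from h import *
s=get_state();print(s['tcp_pos'],s['contact_force'],s['joints'])
c=cap("top");np.save("top2.npy",c,allow_pickle=True);cv2.imwrite("pics/crop3.png",cv2.resize(c["image"][150:250,165:285,::-1],None,fx=5,fy=5,interpolation=cv2.INTER_CUBIC))
```

```text
[0.53663365 0.01850558 0.05958704] [ 1.07428632 -2.91857644 -1.43556967] [ 2.29185372e+01  1.92783981e+01 -2.99529902e+01  3.25887090e-02
 -4.07624216e+01 -8.84935402e+00]
```

View pics/crop3.png

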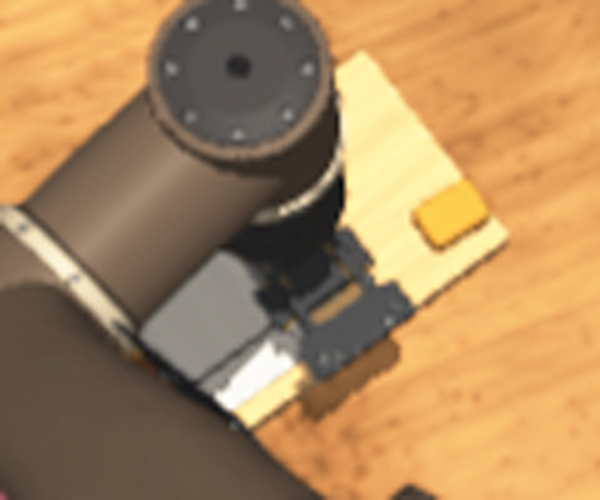

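The plate is near the fence and the reaction is just beginning to show. A little more to seat it.

Call:
{"op": "apply_moves", "data": {
  "targets": [
    {"dp": [-0.0002, 0.001, 0], "yaw": 0},
    {"dp": [-0.0005, 0.0019, 0], "yaw": 0},
    {"dp": [-0.0005, 0.0019, 0], "yaw": 0}
  ]
}}

```text
time_s: 5.2
tcp_pos: [0.5365, 0.019, 0.0598]
eef_rot: [180.0, -0.1, -75.9]
contact_force: [5.7, -13.7, -0.4]
gripper_width: 0.0298
gripper_force: 6.9
```

Call:
{"op": "apply_moves", "data": {
  "targets": [
    {"dp": [0.002, -0.008, 0], "yaw": 0},
    {"dp": [0.0037, -0.015, 0], "yaw": 0},
    {"dp": [0.0037, -0.015, 0], "yaw": 0},
    {"dp": [0.004, -0.015, 0.03], "yaw": 0},
    {"dp": [0.004, -0.015, 0.06], "yaw": 0},
    {"dp": [0.01, -0.007, 0.06], "yaw": 7},
    {"dp": [0.015, 0.0, 0.06], "yaw": 14},
    {"dp": [0.02, 0.007, 0.06], "yaw": 21},
    {"dp": [0.025, 0.014, 0.06], "yaw": 28},
    {"dp": [0.03, 0.021, 0.06], "yaw": 35},
    {"dp": [0.035, 0.028, 0.06], "yaw": 42},
    {"dp": [0.04, 0.035, 0.06], "yaw": 49},
    {"dp": [0.045, 0.042, 0.06], "yaw": 56},
    {"dp": [0.05, 0.049, 0.06], "yaw": 63},
    {"dp": [0.055, 0.056, 0.06], "yaw": 70},
    {"dp": [0.06, 0.063, 0.06], "yaw": 77},
    {"dp": [0.065, 0.07, 0.06], "yaw": 84},
    {"dp": [0.07, 0.076, 0.06], "yaw": 90},
    {"dp": [0.07, 0.076, 0.06], "yaw": 90},
    {"dp": [0.07, 0.076, 0.06], "yaw": 90}
  ]
}}

```text
time_s: 6.87
tcp_pos: [0.6058, 0.0968, 0.1192]
eef_rot: [-180.0, 0.0, 13.9]
contact_force: [0.3, 0.9, 0.6]
gripper_width: 0.0297
gripper_force: 0.0
```

Run:
```python
from h import *
s=get_state();print(s['tcp_pos'],s['contact_force'],s['joints'])
c=cap("top");np.save("top3.npy",c,allow_pickle=True);cv2.imwrite("pics/crop4.png",cv2.resize(c["image"][150:250,165:285,::-1],None,fx=5,fy=5,interpolation=cv2.INTER_CUBIC))
```

```text
[0.60576098 0.09676187 0.1191975 ] [0.28915682 0.94611179 0.63112064] [ 2.72825872e+01  2.11406368e+01 -1.67312370e+01 -2.63561947e-02
 -5.21521651e+01  7.66346735e+01]
```

View pics/crop4.png

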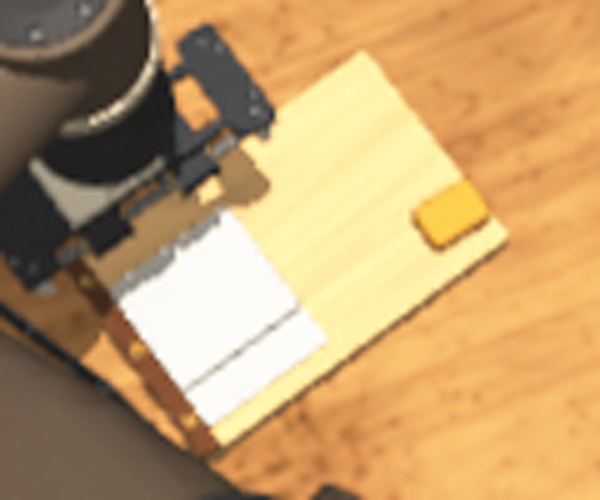

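The plate's left side now lies along the fence and the gripper hovers behind it, with the line at crop (190,390)–(300,310). I'll measure how far to go.

```bash
cat > d.py <<'E'
from m import *
import sys
c0=np.load("top0.npy",allow_pickle=True).item()
_,B=meas(c0);bo=edges(B)[0]
c=np.load(sys.argv[1],allow_pickle=True).item() if len(sys.argv)>1 else cap("top")
P,_=meas(c);po,ps,pc,pa=edges(P)
A=np.radians(14.1);ex=np.array([np.cos(A),np.sin(A)]);ey=np.array([-ex[1],ex[0]])
f=bo["front"][0]@ex
print("plate",ps,pa,{k:round(float(v[1]),2) for k,v in po.items()})
print("front minus board front",po["front"][0]@ex-f,"left minus board left",(po["left"][0]-bo["left"][0])@ey,"right by",(po["right"][0]-bo["left"][0])@ey+.115)
# black line: darkest points, sampled along plate y
g=cv2.cvtColor(c["image"],cv2.COLOR_RGB2GRAY).astype(np.float32)
R=np.array(c["R"]);t=np.array(c["t"]);out=[]
mid=(po["left"][0]@ey+po["right"][0]@ey)/2; x0=po["front"][0]@ex
for y in np.linspace(-.035,.035,15):
    xs=np.arange(.015,.045,.0005);w=np.array([np.r_[ex*(x0+x)+ey*(mid+y),.042] for x in xs])@R.T+t
    uv=(w[:,:2]/w[:,2:]*[c["fx"],c["fy"]]+[c["cx"],c["cy"]]).astype(np.float32)
    I=cv2.remap(g,uv[:,0],uv[:,1],cv2.INTER_LINEAR).ravel();d=np.clip(np.median(I)-I-8,0,None)
    if d.sum()>0:out.append((xs*d).sum()/d.sum()+x0-f)
print("line minus board front",np.median(out),np.std(out))
E
python3 d.py top0.npy; python3 d.py top3.npy
```

```text
plate (0.12172465026378632, 0.10154661536216736) 16.413394927978516 {'front': 16.36, 'back': 16.53, 'right': 16.13, 'left': 16.46}
front minus board front 0.011997892699133206 left minus board left -0.029391575880048166 right by -0.013576577742958104
line minus board front 0.04207516244137588 0.0009176102838411648
plate (0.1218346506357193, 0.10288045555353165) 14.33368396759033 {'front': 14.31, 'back': 13.98, 'right': 14.16, 'left': 14.15}
front minus board front 0.01321957740660712 left minus board left 0.0025421257951991996 right by 0.016567599670191363
line minus board front 0.04393375642469266 0.00033587574197697565
```

Call:
{"op": "apply_moves", "data": {
  "targets": [
    {"dp": [0, 0, -0.025], "yaw": 0},
    {"dp": [0, 0, -0.045], "yaw": 0},
    {"dp": [0, 0, -0.055], "yaw": 0},
    {"dp": [0, 0, -0.0595], "yaw": 0},
    {"dp": [0, 0, -0.0595], "yaw": 0},
    {"dp": [0, 0, -0.0595], "yaw": 0},
    {"dp": [0, 0, -0.0595], "yaw": 0}
  ]
}}

```text
time_s: 7.5
tcp_pos: [0.6066, 0.0967, 0.0609]
eef_rot: [-180.0, -0.1, 14.1]
contact_force: [-0.5, 0.1, 0.6]
gripper_width: 0.0296
gripper_force: 0.0
```

Call:
{"op": "apply_moves", "data": {
  "targets": [
    {"dp": [-0.0029, -0.0007, -0.0012], "yaw": 0},
    {"dp": [-0.0058, -0.0015, -0.0012], "yaw": 0},
    {"dp": [-0.0087, -0.0022, -0.0012], "yaw": 0},
    {"dp": [-0.0116, -0.0029, -0.0012], "yaw": 0},
    {"dp": [-0.0145, -0.0037, -0.0012], "yaw": 0},
    {"dp": [-0.0175, -0.0044, -0.0012], "yaw": 0},
    {"dp": [-0.0204, -0.0051, -0.0012], "yaw": 0},
    {"dp": [-0.0233, -0.0058, -0.0012], "yaw": 0},
    {"dp": [-0.0262, -0.0066, -0.0012], "yaw": 0},
    {"dp": [-0.0291, -0.0073, -0.0012], "yaw": 0},
    {"dp": [-0.032, -0.008, -0.0012], "yaw": 0},
    {"dp": [-0.0349, -0.0088, -0.0012], "yaw": 0},
    {"dp": [-0.0378, -0.0095, -0.0012], "yaw": 0},
    {"dp": [-0.0407, -0.0102, -0.0012], "yaw": 0},
    {"dp": [-0.0436, -0.011, -0.0012], "yaw": 0},
    {"dp": [-0.0465, -0.0117, -0.0012], "yaw": 0},
    {"dp": [-0.0494, -0.0124, -0.0012], "yaw": 0},
    {"dp": [-0.0524, -0.0132, -0.0012], "yaw": 0},
    {"dp": [-0.0524, -0.0132, -0.0012], "yaw": 0},
    {"dp": [-0.0524, -0.0132, -0.0012], "yaw": 0}
  ]
}}

```text
time_s: 9.17
tcp_pos: [0.553, 0.0832, 0.0588]
eef_rot: [180.0, 0.0, 14.1]
contact_force: [0.5, 0.4, 1.5]
gripper_width: 0.0297
gripper_force: 0.7
```

```bash
python3 - <<'E'
from h import *
c=cap("top");np.save("top4.npy",c,allow_pickle=True);cv2.imwrite("pics/crop5.png",cv2.resize(c["image"][150:250,165:285,::-1],None,fx=5,fy=5,interpolation=cv2.INTER_CUBIC))
E
python3 d.py top4.npy
```

```text
plate (0.11806187033653259, 0.10305226594209671) 13.777188301086426 {'front': 14.33, 'back': 13.0, 'right': 14.04, 'left': 13.69}
front minus board front -0.029606310497545363 left minus board left 0.0022293728244291706 right by 0.016770731125766658
line minus board front 0.0016587667393491157 0.0003061354922362155
```

View pics/crop5.png

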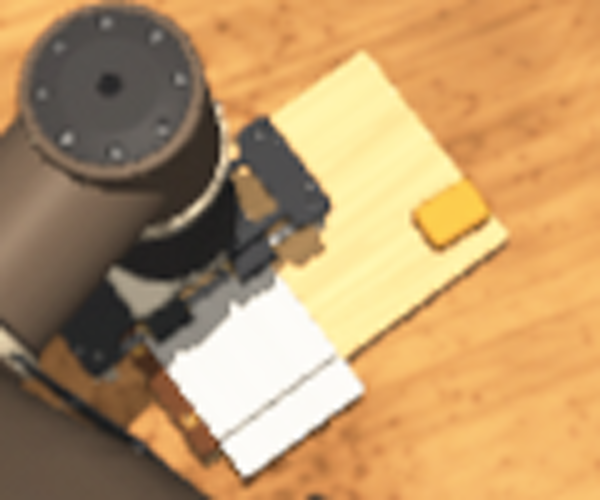

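The line is nearly above the edge and the plate is flush with the fence. Next I'll refine the board's front edge by gradient.

Run:
```python
from m import *
A=np.radians(14.1);ex=np.array([np.cos(A),np.sin(A)]);ey=np.array([-ex[1],ex[0]])
c=np.load("top0.npy",allow_pickle=True).item();_,B=meas(c);bo=edges(B)[0]
g=c["image"][...,2].astype(np.float32);g=c["image"][...,0].astype(np.float32) 
R=np.array(c["R"]);t=np.array(c["t"])
for nm in("front","back"):
    f=bo[nm][0]@ex
    for ch in (0,1,2):
        g=c["image"][...,ch].astype(np.float32);o=[]
        for by in np.linspace(-.05,.09,29):
            y=bo["left"][0]@ey-.115+by
            xs=np.arange(-.012,.012,.0005);w=np.array([np.r_[ex*(f+x)+ey*y,.036] for x in xs])@R.T+t
            uv=(w[:,:2]/w[:,2:]*[c["fx"],c["fy"]]+[c["cx"],c["cy"]]).astype(np.float32)
            o.append(cv2.remap(g,uv[:,0],uv[:,1],cv2.INTER_LINEAR).ravel())
        I=np.median(o,0)
        print(nm,ch,I[::2].astype(int))
```

```text
front 0 [227 225 221 210 194 179 157 145 145 158 180 205 225 239 248 250 251 252
 252 252 251 250 248 245]
front 1 [158 157 153 146 134 123 112 106 109 122 143 169 192 210 220 225 227 227
 227 226 225 224 221 218]
front 2 [ 90  90  88  84  78  72  67  65  69  78  92 109 125 138 145 149 151 151
 151 151 150 151 151 152]
back 0 [252 252 252 252 252 252 252 251 251 251 249 246 241 236 230 223 219 217
 218 219 217 217 219 219]
back 1 [229 228 227 227 226 226 226 226 226 225 222 215 204 190 178 165 155 149
 149 149 149 149 150 150]
back 2 [153 152 152 151 150 150 150 150 150 150 147 141 132 122 111 101  91  87
  86  86  85  86  85  86]
```

Call:
{"op": "apply_moves", "data": {
  "targets": [
    {"dp": [-0.001, -0.0002, 0], "yaw": 0},
    {"dp": [-0.002, -0.0005, 0], "yaw": 0},
    {"dp": [-0.0029, -0.0007, 0], "yaw": 0},
    {"dp": [-0.0029, -0.0007, 0], "yaw": 0},
    {"dp": [-0.0029, -0.0007, 0], "yaw": 0}
  ]
}}

```text
time_s: 9.63
tcp_pos: [0.5505, 0.0825, 0.0588]
eef_rot: [180.0, 0.0, 14.1]
contact_force: [1.2, -0.6, 0.7]
gripper_width: 0.0296
gripper_force: 1.0
```

```bash
python3 d.py
```

```text
plate (0.11825518310070038, 0.10277865827083588) 13.67274284362793 {'front': 14.53, 'back': 13.17, 'right': 13.82, 'left': 13.25}
front minus board front -0.032163813060452295 left minus board left 0.0022448917379620493 right by 0.016739086490507843
line minus board front -0.0008500360138726792 0.0003119156409890634
```

Call:
{"op": "apply_moves", "data": {
  "targets": [
    {"dp": [0.007, 0.0018, 0], "yaw": 0},
    {"dp": [0.0146, 0.0036, 0], "yaw": 0},
    {"dp": [0.0146, 0.0036, 0], "yaw": 0},
    {"dp": [0.0146, 0.0036, 0.03], "yaw": 0},
    {"dp": [0.02, 0.0036, 0.06], "yaw": 0},
    {"dp": [0.04, 0.0036, 0.09], "yaw": 0},
    {"dp": [0.06, 0.0036, 0.12], "yaw": 0},
    {"dp": [0.08, 0.0036, 0.15], "yaw": 0},
    {"dp": [0.08, 0.0036, 0.15], "yaw": 0},
    {"dp": [0.08, 0.0036, 0.15], "yaw": 0},
    {"dp": [0.08, 0.0036, 0.15], "yaw": 0}
  ]
}}

```text
time_s: 10.6
tcp_pos: [0.6299, 0.086, 0.2078]
eef_rot: [-180.0, 0.1, 14.0]
contact_force: [-0.1, -0.2, -0.8]
gripper_width: 0.0299
gripper_force: 0.0
```

```bash
python3 - <<'E'
from h import *
c=cap("top");np.save("top5.npy",c,allow_pickle=True);cv2.imwrite("pics/crop6.png",cv2.resize(c["image"][150:250,165:285,::-1],None,fx=5,fy=5,interpolation=cv2.INTER_CUBIC))
E
python3 d.py top5.npy
```

```text
plate (0.12444444000720978, 0.10366683453321457) 14.443625450134277 {'front': 14.39, 'back': 14.47, 'right': 13.79, 'left': 14.96}
front minus board front -0.032122843623851705 left minus board left 0.002374996384070926 right by 0.01650528645609231
line minus board front -0.0008427393549925721 0.00030883128759902367
```

View pics/crop6.png

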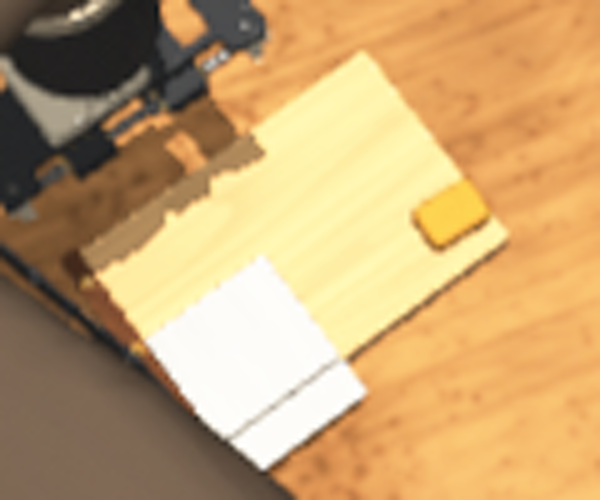

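The plate is flush with the fence, its line continues the board's front edge at crop (230,438)–(345,358), and the wax hasn't moved. The robot is clear, so I'm handing in.

```bash
python3 -c "
from plant import r
print(r.close_job())"
```

```text
the job is handed in; nothing more can be done
None
```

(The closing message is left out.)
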